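# Snap the V-rest post into the cutting jig

## Robot

A 6-joint arm with a two-finger parallel gripper is mounted at the origin on the work surface. World frame = base frame: x ahead of the robot, y to its left, z up, the work surface at z = 0. Lengths are in mm, angles in degrees, forces in N, time in s.
With the tool pointing down it reaches from about 300 to 850 mm from the base axis. Payload 5.4 kg.
Tool frame: the origin (TCP) lies midway between the tips of the shut fingers; the grasp point (between the pads) lies r.tcp_to_grasp behind it (r.tcp_to_grasp is the distance from the TCP to the grasp point, in mm); z points along the fingers, y is the line along which they close (so a half turn about z gives the same grasp; the last joint's range is limited). The gripper opens to 85 mm and grips with 20 to 120 N. Pads are 22 mm wide; open, the fingers measure 114 mm over their backs; the gripper's body (76 mm by 85 mm) begins 54 mm behind the grasp point. The pads swing forward as they close: fully open they stand 13 mm farther back than shut.
Start: joints at [54.941, 9.076, 91.501, -0, 79.423, -12.038], TCP at [224.876, 529.185, 231.299] pointing down, gripper open.
Joint ranges: [-166.64, 166.64], [-54.1, 131.32], [10.49, 154.53], [-73.88, 253.88], [9.74, 151.15], [-171.62, 171.62]. Speed limits (degrees/s): [147.25, 147.25, 180, 180, 180, 180].

## Interface

Orientations are given as a 3x3 rotation matrix whose columns are the frame's x, y, z axes.
In Python, from workcell import r gives the robot as it stands.
- The arm moves only by the tool carry_out, never from a script. Its argument "commands" is one flat list of numbers, 6 for each row, row after row: the shift along the tool's x, y, z in mm, then the turn, a rotation vector about the tool's x, y, z in rad. In form: [x, y, z, ax, ay, az, x, y, z, ax, ay, az, ...]. A call has 1 to 20 rows; each row shifts and turns the commanded pose from where the row before left it, along the tool's axes as they then stand; what a row does not reach is not made up. A row lasts 1/10 s, in which the tool goes at most 50 mm and 8.59 degrees, less where a joint would pass 70% of its speed; a pose out of reach is approached as far as the arm can. A call with a gripper value outside its range is refused whole. "hand" is the opening, from 0 (shut) to 1 (fully open), set as the call begins (left out, the last holds). The fingers move at their own pace and stop on an object; "force" is the grip in N (left out, the last holds). Time passes only in rows, so rows that do not move let the fingers close. It gives the time, the measured TCP pose, the force, the opening and the grip force at its end, in the units of the state.
- r.read_state(): the state, without advancing time (a new reading comes with each control period).
- r.camera(name): name is "scene" or "top" or "wrist"; returns a dict with "pixels" (420x560x3 uint8, red, green, blue), "depth" (420x560 float32, mm along the optical axis (not along the pixel's ray), 0 where there is no reading), "fx", "fy", "cx", "cy" (pixels), "distortion" ([k1, k2, p1, p2, k3] as OpenCV has them; the pictures are not rectified), "world_to_cam" (4x4, takes a point from world to camera coordinates); the wrist camera has in their place "T_tool_cam" (4x4, takes a point from camera to tool coordinates, whose origin is the TCP and whose axes are the flange's). Camera axes: x right, y up, looking along -z (the intrinsics and any distortion apply to the point x, -y, -z); pixel columns grow to the right and rows downward; lengths in mm; the calibration is good to about 2 mm. A picture is of the moment at which its call begins: read the wrist's pose just before it.
- r.hand_in(): hands the job in; it is judged then, once.
The state is a dict: "time": time; "joint_positions": joint angles; "joint_velocities": joint speeds; "joint_torque": joint torques, N m; "position": TCP position; "ee_rot": TCP orientation; "ft_force": force on the tool from outside, world axes, zero at the start; "torque": the same for the moment, N m; "opening": finger opening in mm; "finger_force": force on a finger pad.
Only numpy, scipy, OpenCV 4.12 (cv2) and the standard library are available. Lean on these libraries where they do the work, as an engineer would, in place of code of your own. Each camera call takes 0.05 s, during which the arm holds its last target. There are 200 camera calls.

## Task

Take the yellow V-head post out of the wooden rack and slide it down into the empty blue post holder of the cutting jig, its V in line with the V of the post already fitted beside it: push it past the side spring plunger, without ever forcing it with more than about 35 N, and press until its collar is hard down on the holder's rim. Keep hold of it and give it a light upward tug of about 6 N to make sure the plunger has caught in its groove. Then let it go, fully home and upright, and leave the green pad post, the insulator, the angle piece and the orange bin where they are.

Things in the scene. Friction and masses are not known exactly. Their poses are not given: they have to be found in the camera images.
- post: The loose support post to fit, 0.13-0.20 kg. Origin: centre of the underside of its dark collar; z up along the post, y along its V. Collar 30 mm diameter, z = 0 to 6 mm; 16 mm neck to z = 30 mm, then the yellow V head (see post_head). Below the origin a bright 16 mm shank. At the start it stands in one of the rack's holes, collar on the rack's top. A half turn makes no difference.
- post_head (a point): On the post's axis at the bottom of its V, 42 mm above the collar's underside. The yellow head reaches from 12 mm below this point to 20 mm above it, 56 mm along the post's x, 36 mm along y, with flat end faces at y = +-18 mm, good to grip between. The V runs along y, open at both ends, 40 mm wide at the top, with 45 degree flanks.
- post_groove (a point): On the post's axis at the middle of the waisted groove in its shank, 22 mm below the collar's underside. Groove: 8.4 mm diameter at its bottom for 5.6 mm, upper flank at 45 degrees, lower flank steeper; 11.6 mm wide over all. The shank ends 30 mm below this point; its lowest 9 mm taper from 16 mm to an 8 mm diameter foot.
- rack: Fixed block of brown wood, 90 mm (x) by 200 mm (y) by 66 mm high, origin at the centre of its underside. Two through holes of 21 mm diameter at y = +60 and -60 mm: the yellow V-head post stands in one, the green pad post in the other, by chance.
- pad_post: Another post with the same shank and collar but a round 40 mm green head with a black rubber pad, reaching 50 mm above its collar's underside, where its origin lies. Bystander: stays in the rack.
- jig: Fixed cutting jig: plywood board 120 mm (x) by 300 mm (y) by 18 mm thick, origin at the centre of its underside, with two blue cast post holders on its centre line: at y = +90 mm (empty) and y = -90 mm (a yellow V-head post already fitted, fully home, its V along the jig's y). Each is a 40 mm diameter boss 60 mm high on a flange 74 by 60 mm.
- holder_rim (a point): Centre of the empty holder's mouth, in the plane of its rim, 78 mm above the work surface; axes as the jig's (z up along the bore, y along the line of the two posts). The bore is straight, 17 mm in diameter and 55 mm deep. The post is home when its collar lies on the rim: its origin is then at this point.
- plunger: Spring plunger of the empty holder: a ball nose 10 mm in diameter and a red pull knob (20 mm diameter, 42 to 56 mm from the bore's axis on the jig's +x side) that slide together along the jig's x; the robot need not touch it. Origin: on the bore's axis, 22 mm below the rim when fully out; it shifts to +x as the nose is pushed back.
- plunger_nose (a point): Tip of the plunger's nose; fully out it stands 3.7 mm into the bore, 4.8 mm from its axis. Spring: 8 N fully out, 11 N on the shank. Pushing the foot over it, 22 to 31 mm in, takes 6 to 16 N, then 3 to 8 N until the groove comes home. Once caught, the post lifts about 1 mm freely, 2 to 3 mm at 6 N beyond its weight; over 15 N upward may pull it out.
- insulator: White ribbed ceramic insulator, 60 mm diameter and 82 mm high, standing free; origin at the centre of its underside. Bystander.
- angle: Aluminium angle piece 25 by 25 by 3 mm, 300 mm long along its y, lying on the ledge; origin at the centre of its underside. Bystander.
- bin: Open orange parts bin 110 by 100 by 70 mm with some bolts in it, standing free; origin at the centre of its underside. Bystander.
Things that resemble listed ones, but are neither listed nor needed, are in the scene too. Of the things shaped like the post, the yellow one is meant.

How it is judged:
By the outcome, as a careful person would: the job done as asked, in the order asked, and still so for the second after the job is handed in, with the robot touching nothing.
It also fails if it takes over 54 s, if anything falls off the work surface, if the arm or the gripper's body presses on something with over 40 N, if the wrist force passes 120 N, or if a joint passes its speed limit or range.

## Working session

There is one attempt and no reset: what is moved stays moved. The work goes in short steps, Python scripts to look and compute and a tool call to move; the robot and the scene stay as the last step left them, time stands still between calls to the robot, and variables do not carry over. Pictures are saved under pics/ and viewed, at most 10 in all, crops included, and the job is handed in when it is done.

Besides the shell and the picture viewer there is one more tool, called by a JSON object that holds its "method" and its "body". carry_out: Moves the arm, as the interface text tells. Its arguments: {"type":"object","properties":{"commands":{"type":"array"},"hand":{"type":"number"},"force":{"type":"number"}},"required":["commands"]}

```bash
mkdir -p pics; ls
cat > h.py <<'E'
import numpy as np, cv2, pickle
from workcell import r
def grab(n):
    s=r.read_state(); c=r.camera(n); c=dict(c); c['state']=s
    if n=='wrist':
        T=np.eye(4); T[:3,:3]=np.array(s['ee_rot']); T[:3,3]=s['position']
        c['c2w']=T@np.array(c['T_tool_cam'])
    else: c['c2w']=np.linalg.inv(np.array(c['world_to_cam']))
    return c
def rays(c,uv):
    K=np.array([[c['fx'],0,c['cx']],[0,c['fy'],c['cy']],[0,0,1.]])
    p=cv2.undistortPoints(np.array(uv,float).reshape(-1,1,2),K,np.array(c['distortion'],float)).reshape(-1,2)
    d=np.c_[p[:,0],-p[:,1],-np.ones(len(p))]
    return d
def plane(c,uv,z):
    d=rays(c,uv)@c['c2w'][:3,:3].T; o=c['c2w'][:3,3]
    return o+d*((z-o[2])/d[:,2])[:,None]
def cloud(c,mask):
    v,u=np.nonzero(mask&(c['depth']>0)); d=rays(c,np.c_[u,v])*c['depth'][v,u][:,None]
    return d@c['c2w'][:3,:3].T+c['c2w'][:3,3], np.c_[u,v]
def save(c,n): cv2.imwrite(n,c['pixels'][:,:,::-1])
E
python3 - <<'E'
from h import *
s=r.read_state();print(s['time'],s['opening'],r.tcp_to_grasp,np.round(s['ee_rot'],3).tolist(),s['position'])
a=[grab(n) for n in('scene','top','wrist')]
pickle.dump(a,open('v0.pkl','wb'))
for c,n in zip(a,('scene','top','wrist')): save(c,f'pics/{n}0.png')
for c in a: print(np.round(c['c2w'],2).tolist(),c['fx'],c['distortion'])
E
```

```text
pics
0.0 85.61590176542465 18.700000000000003 [[-0.92, 0.391, -0.001], [0.391, 0.92, -0.002], [0.0, -0.002, -1.0]] [224.53573319 528.69162728 230.31117538]
[[0.86, -0.33, 0.38, 932.33], [0.5, 0.6, -0.62, -569.57], [-0.02, 0.73, 0.68, 736.99], [0.0, 0.0, 0.0, 1.0]] 460.72582118068476 [-0.0279923  0.         0.         0.         0.       ]
[[0.0, 1.0, -0.08, 492.17], [-1.0, 0.0, -0.02, 26.51], [-0.02, 0.08, 1.0, 1101.07], [0.0, 0.0, 0.0, 1.0]] 384.7275334172894 [-0.09336113  0.          0.          0.          0.        ]
[[0.39, -0.89, -0.24, 164.61], [0.92, 0.38, 0.1, 554.61], [-0.0, -0.26, 0.97, 373.47], [0.0, 0.0, 0.0, 1.0]] 361.9287889250287 [-0.09673396  0.          0.          0.          0.        ]
```

View pics/scene0.png

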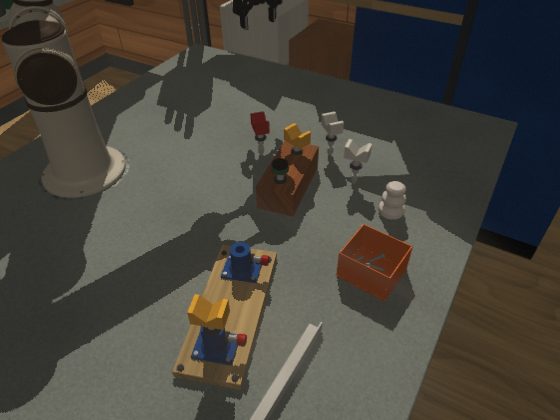

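View pics/top0.png

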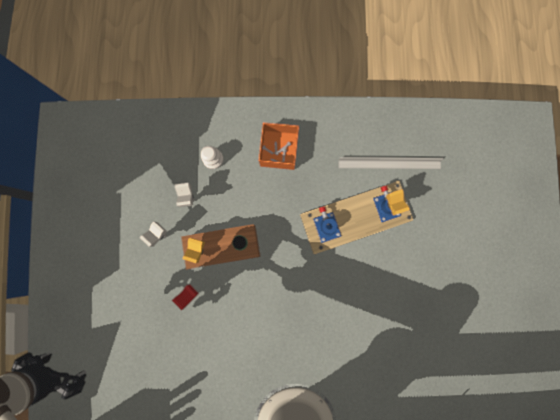

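The top view shows the yellow post in the rack at about (193,250) and the pad post at (240,242). The empty holder is at (328,227) and the fitted post at (397,203). The scene view agrees, with the yellow post at (297,137) and the empty holder at (240,250).

```bash
cat > m.py <<'E'
from h import *
a=pickle.load(open('v0.pkl','rb'))
for k,c in enumerate(a[:2]):
    hsv=cv2.cvtColor(c['pixels'],cv2.COLOR_RGB2HSV); H,S,V=cv2.split(hsv)
    z=np.zeros(H.shape); P,uv=cloud(c,np.ones(H.shape,bool)); W=np.zeros(H.shape+(3,)); W[uv[:,1],uv[:,0]]=P
    for nm,m in (('yel',(H>14)&(H<28)&(S>170)&(V>110)&(W[...,2]>90)&(W[...,2]<160)),('blue',(H>100)&(H<125)&(S>120)&(W[...,2]>15)&(W[...,2]<100)),('bluerim',(H>100)&(H<125)&(S>100)&(W[...,2]>68)&(W[...,2]<90)),('red',((H<5)|(H>174))&(S>170)&(W[...,2]>30)),('wood',(H>3)&(H<16)&(S>90)&(W[...,2]>58)&(W[...,2]<76)),('ply',(H>8)&(H<25)&(S>60)&(W[...,2]>12)&(W[...,2]<26))):
        m=(m&(W[...,0]>200)&(W[...,0]<900)&(abs(W[...,1])<450)).astype(np.uint8)
        n,L,st,ce=cv2.connectedComponentsWithStats(m)
        for i in range(1,n):
            if st[i,4]<25: continue
            p=W[L==i]; rc=cv2.minAreaRect(p[:,:2].astype(np.float32))
            print(('scene','top')[k],nm,st[i,4],ce[i].round(1),'z',np.percentile(p[:,2],[2,50,98]).round(),'med',np.median(p,0).round(1),'rect',np.round(rc[0],1),np.round(rc[1],1),round(rc[2],1))
E
python3 m.py
python3 - <<'E'
from h import *
a=pickle.load(open('v0.pkl','rb'))
t=a[1]['pixels'][170:280,160:430]; cv2.imwrite('pics/t0c.png',cv2.resize(t[:,:,::-1],None,fx=2.9,fy=2.9,interpolation=cv2.INTER_CUBIC))
E
```

```text
scene yel 179 [294.9 131.7] z [110. 123. 130.] med [482.6 266.3 123.5] rect [492.6 265.9] [36.6 56.4] 71.5
scene yel 687 [206.8 308.4] z [120. 134. 142.] med [ 611.1 -259.4  134.2] rect [ 615.6 -258.2] [56.7 37.2] 19.5
scene blue 207 [239.6 249.3] z [75. 78. 81.] med [557.4 -88.3  78.1] rect [556.7 -86.6] [37.1 40.6] 33.1
scene blue 109 [228.  267.9] z [21. 23. 30.] med [ 534.1 -103.    23.4] rect [ 532.3 -102.1] [18.5 50.6] 41.9
scene blue 96 [255.4 269.2] z [21. 23. 28.] med [585.  -77.7  23.4] rect [584.5 -80.4] [16.3 41.9] 17.9
scene blue 154 [198.8 346.3] z [20. 23. 79.] med [ 591.6 -276.1   22.9] rect [ 593.3 -270.6] [22.7 48.8] 17.9
scene blue 83 [231.6 350.4] z [20. 23. 25.] med [ 644.5 -252.3   22.9] rect [ 644.8 -253.1] [11.  31.4] 19.1
scene bluerim 257 [239.7 250. ] z [70. 78. 80.] med [558.4 -88.8  77.9] rect [557.4 -87.7] [38.4 41. ] 55.7
scene red 243 [259.6 122.9] z [ 85. 105. 116.] med [378.8 279.  105.3] rect [372.1 285.7] [32.8 56.6] 43.8
scene red 53 [264.1 259.4] z [56. 64. 67.] med [604.9 -75.6  63.9] rect [604.8 -74.4] [12.3 15. ] 20.3
scene red 45 [241.3 336.9
[... 1421 characters left out ...]
79. 82.] med [556.8 -88.3  78.6] rect [557.  -88.6] [37.6 37.8] 0.2
top red 250 [184.8 296.7] z [ 94. 108. 117.] med [370.3 287.9 107.9] rect [371.5 286.8] [29.8 53.9] 45.3
top wood 255 [278.1 142.6] z [59. 69. 74.] med [793.7  48.4  69.2] rect [784.6  46.9] [100.3 110.1] 84.1
top wood 1857 [222.9 245.8] z [62. 67. 70.] med [503.  196.7  66.6] rect [502.7 204.9] [ 89.3 200.2] 9.9
top ply 47 [281.4 130.1] z [13. 18. 25.] med [838.6  37.8  18.3] rect [838.2  41.1] [93.3  3. ] 83.9
top ply 108 [393.3 186.7] z [15. 19. 25.] med [ 672.4 -279.8   18.7] rect [ 673.4 -280.3] [25.4 40.9] 21.2
top ply 2832 [351.6 220.1] z [15. 19. 23.] med [ 577.8 -163.1   18.6] rect [ 586.8 -173.7] [120.4 298.1] 18.6
```

View pics/t0c.png

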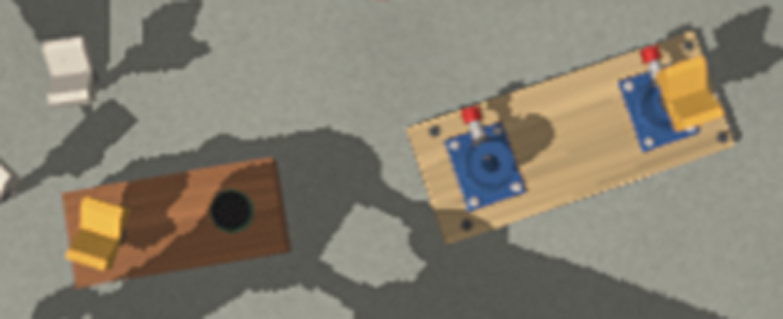

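The rack, jig and both yellow heads agree between views to about 1 mm, and the sizes and heights match the spec. The post is at (492.5, 265) with its y axis at about 72.4°. The holder is at (558, -88) with the V axis at 108.6°. Next I work out the move to hover.

```bash
cat >> h.py <<'E'
def go(xyz,ya):
    """print tool-frame shift (before turn) and turn about tool z to reach world xyz with tool y at angle ya (deg)"""
    s=r.read_state(); R=np.array(s['ee_rot']); p=np.array(s['position'])
    y=np.degrees(np.arctan2(R[1,1],R[0,1])); d=(ya-y+90)%180-90
    # small levelling turn: desired z = -world z
    print('t',s['time'],'pos',p.round(1),'yang',round(y,2),'zax',R[:,2].round(4),'shift tool',(R.T@(np.array(xyz)-p)).round(2),'turn az rad',round(-np.radians(d),4),'level ax,ay',np.cross([0,0,1],R.T@[0,0,-1]).round(4)[:2],'F',np.round(s['ft_force'],1),'open',round(s['opening'],1),'ff',np.round(s['finger_force'],1),'j',np.round(s['joint_positions'],1))
E
python3 -c "
from h import *
go((492.5,265,190),72.4)"
```

```text
t 0.15 pos [224.6 528.8 230.5] yang 66.98 zax [-8.0e-04 -1.2e-03 -1.0e+00] shift tool [-349.73 -137.98   40.62] turn az rad -0.0946 level ax,ay [-0.0014 -0.0003] F [-0.1  0.2 -0.8] open 85.4 ff 0.0 j [ 54.9   9.1  91.6   0.   79.4 -12. ]
```

{"method": "carry_out", "body": {"commands": [-15,-6,2,0,0,0,-30,-12,3,0,0,0,-30,-12,3,0,0,0,-30,-12,3,0,0,0,-30,-12,4,0,0,0,-30,-12,4,0,0,0,-30,-12,4,0,0,0,-30,-12,4,0,0,0,-30,-12,4,0,0,0,-30,-12,3,0,0,0,-30,-12,3,0,0,0,-25,-9,3,0,0,0,-10,-3,0,0,0,0,0,0,0,0,0,-0.0946,0,0,0,0,0,0,0,0,0,0,0,0], "hand": 1, "force": 80}}

```text
time: 1.75
position: [492.6, 265.5, 191.3]
ee_rot: [[-0.953, 0.304, -0.0], [0.304, 0.953, 0.0], [0.0, -0.0, -1.0]]
ft_force: [-0.4, 0.4, 0.5]
opening: 85.7
finger_force: 0.0
```

Run:
```python
from h import *
go((492.5,265,84.3),72.4)
c=grab('wrist'); save(c,'pics/w1.png'); pickle.dump(c,open('w1.pkl','wb'))
hsv=cv2.cvtColor(c['pixels'],cv2.COLOR_RGB2HSV);H,S,V=cv2.split(hsv)
m=(H>14)&(H<28)&(S>150)&(V>70); P,uv=cloud(c,m); k=(abs(P[:,0]-492)<60)&(abs(P[:,1]-265)<60)&(P[:,2]>92)&(P[:,2]<140);P=P[k]
print(len(P),np.percentile(P[:,2],[1,50,99]))
rc=cv2.minAreaRect(P[:,:2].astype(np.float32));print(rc)
q=P[(P[:,2]>120)];print(cv2.minAreaRect(q[:,:2].astype(np.float32)))
```

```text
t 1.75 pos [492.6 265.5 191.3] yang 72.31 zax [-3.e-04  1.e-04 -1.e+00] shift tool [-7.00e-02 -4.60e-01  1.07e+02] turn az rad -0.0016 level ax,ay [-0.     -0.0003] F [-0.4  0.4  0.5] open 85.7 ff 0.0 j [ 15.9   8.7  96.5   0.   74.8 -56.4]
5668 [101.05872664 122.46588907 129.63486831]
((492.8154602050781, 265.5531921386719), (36.18966293334961, 56.48332977294922), 73.6244888305664)
((492.8144836425781, 265.5471496582031), (36.19236373901367, 56.47797775268555), 73.640869140625)
```

View pics/w1.png

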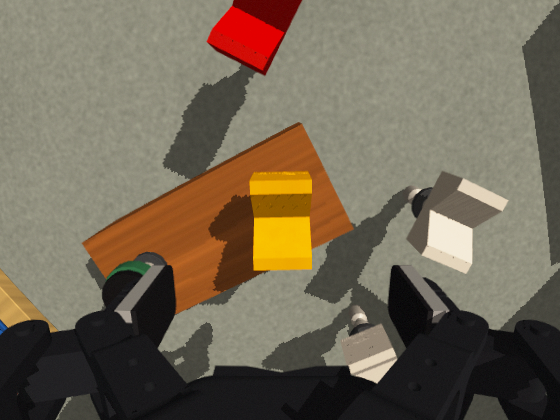

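The wrist view puts the yellow head at about (281,220), centred between the fingers. It measures 36.2 × 56.5 mm at (492.8, 265.5) with its y axis at 73.6°. The neighbouring posts are clear of the fingers.

{"method": "carry_out", "body": {"commands": [0,0,10,0,0,-0.023,0,0,20,0,0,0,0,0,20,0,0,0,0,0,20,0,0,0,0,0,17,0,0,0,0,0,12,0,0,0,0,0,8,0,0,0,0,0,0,0,0,0,0,0,0,0,0,0]}}

```text
time: 2.7
position: [493.4, 265.5, 84.8]
ee_rot: [[-0.96, 0.28, 0.001], [0.28, 0.96, 0.0], [-0.001, 0.0, -1.0]]
ft_force: [1.5, 0.7, 0.4]
opening: 85.5
finger_force: 0.0
```

{"method": "carry_out", "body": {"commands": [0,0,0,0,0,0,0,0,0,0,0,0,0,0,0,0,0,0,0,0,0,0,0,0,0,0,0,0,0,0,0,0,0,0,0,0,0,0,0,0,0,0,0,0,0,0,0,0,0,0,0,0,0,0,0,0,0,0,0,0], "hand": 0, "force": 80}}

```text
time: 3.7
position: [493.6, 265.5, 85.0]
ee_rot: [[-0.96, 0.28, 0.001], [0.28, 0.96, 0.0], [-0.001, 0.001, -1.0]]
ft_force: [-0.8, -0.2, 5.2]
opening: 34.6
finger_force: 80.3
```

{"method": "carry_out", "body": {"commands": [0,0,-4,0,0,0,0,0,-8,0,0,0,0,0,-10,0,0,0,0,0,-12,0,0,0,0,0,-12,0,0,0,0,0,-14,0,0,0,0,0,-15,0,0,0,0,0,-15,0,0,0,0,0,-15,0,0,0,0,0,-10,0,0,0,0,0,-5,0,0,0,0,0,0,0,0,0,0,0,0,0,0,0]}}

```text
time: 5.0
position: [492.7, 265.2, 203.7]
ee_rot: [[-0.96, 0.28, -0.001], [0.28, 0.96, -0.0], [0.001, -0.001, -1.0]]
ft_force: [-0.5, -0.4, -0.9]
opening: 34.6
finger_force: 79.8
```

Run:
```python
from h import *
go((558,-88,205),108.6)
c=grab('scene'); pickle.dump(c,open('s2.pkl','wb'))
cv2.imwrite('pics/s2.png',cv2.resize(c['pixels'][60:200,210:400,::-1],None,fx=4,fy=4,interpolation=cv2.INTER_CUBIC))
```

```text
t 5.0 pos [492.7 265.2 203.7] yang 73.72 zax [-1.1e-03 -3.0e-04 -1.0e+00] shift tool [-161.74 -320.7    -1.31] turn az rad -0.6088 level ax,ay [-0.0006 -0.001 ] F [-0.5 -0.4 -0.9] open 34.6 ff 79.8 j [ 15.9   8.1  95.8   0.   76.2 -57.8]
```

View pics/s2.png

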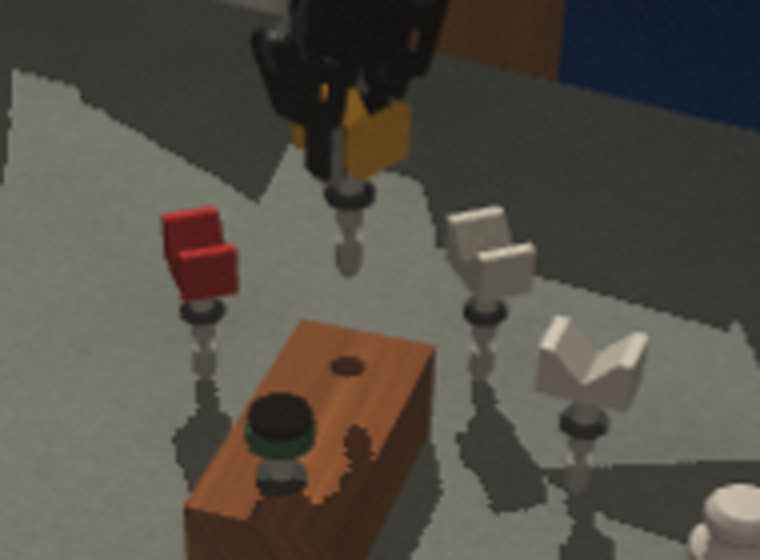

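The scene crop shows the post held upright, with its tip clear above the rack hole at about (348,275) in the crop. Carrying it over to the holder.

{"method": "carry_out", "body": {"commands": [-6,-12,0,0,0,0,-12,-24,0,0,0,0,-15,-30,0,0,0,0,-15,-30,0,0,0,0,-15,-30,0,0,0,0,-15,-30,0,0,0,0,-15,-30,0,0,0,0,-15,-30,0,0,0,0,-15,-30,0,0,0,0,-15,-29,0,0,0,0,-12,-24,0,0,0,0,-8,-15,0,0,0,0,-3.7,-6.7,0,0,0,0,0,0,0,0,0,-0.1,0,0,0,0,0,-0.13,0,0,0,0,0,-0.13,0,0,0,0,0,-0.13,0,0,0,0,0,-0.1,0,0,0,0,0,-0.019,0,0,0,0,0,0]}}

```text
time: 7.05
position: [558.2, -87.3, 204.2]
ee_rot: [[-0.948, -0.318, -0.0], [-0.318, 0.948, 0.0], [0.0, 0.0, -1.0]]
ft_force: [-0.8, -0.1, -1.7]
opening: 35.0
finger_force: 79.9
```

Run:
```python
from h import *
go((558,-88,205),108.6)
c=grab('scene');t=grab('top');w=grab('wrist'); pickle.dump((c,t,w),open('s3.pkl','wb'))
A=cv2.resize(c['pixels'][130:300,160:340,::-1],(420,397),interpolation=cv2.INTER_CUBIC)
B=cv2.resize(w['pixels'][:,:,::-1],(380,285)); B=cv2.copyMakeBorder(B,0,112,0,0,0)
cv2.imwrite('pics/s3.png',np.hstack([A,B]))
# rim from top+scene, rays at z=78: use wrist rim cloud if visible
for n,k in (('scene',c),('top',t),('wrist',w)):
    hsv=cv2.cvtColor(k['pixels'],cv2.COLOR_RGB2HSV);H,S,V=cv2.split(hsv)
    P,uv=cloud(k,(H>100)&(H<128)&(S>90)); P=P[(abs(P[:,2]-78)<5)&(np.hypot(P[:,0]-558,P[:,1]+88)<30)]
    if len(P)>20: print(n,len(P),cv2.minEnclosingCircle(P[:,:2].astype(np.float32)),P.mean(0))
    P,uv=cloud(k,(H>14)&(H<30)&(S>140)); P=P[(np.hypot(P[:,0]-558,P[:,1]+88)<50)&(P[:,2]>150)]
    if len(P)>20: print(n,'yel',len(P),cv2.minAreaRect(P[:,:2].astype(np.float32)),np.percentile(P[:,2],[1,99]))
    # dark collar/shank below head: points below z 225
    P,uv=cloud(k,V>0); P=P[(np.hypot(P[:,0]-558,P[:,1]+88)<25)&(P[:,2]>125)&(P[:,2]<184)]
    if len(P)>20:
        for a,b in((130,145),(145,155),(155,165),(172,183)):
            q=P[(P[:,2]>a)&(P[:,2]<b)]
            if len(q)>3: print(n,a,len(q),q.mean(0).round(1),np.ptp(q,0).round(1))
```

```text
t 7.05 pos [558.2 -87.3 204.2] yang 108.56 zax [-3.e-04  3.e-04 -1.e+00] shift tool [ 0.41 -0.61 -0.85] turn az rad -0.0007 level ax,ay [ 0.0004 -0.0002] F [-0.8 -0.1 -1.7] open 35.0 ff 79.9 j [ -21.1    8.8   94.9    0.    76.3 -129.7]
scene 231 ((557.5266723632812, -88.28848266601562), 20.650672912597656) [558.38335168 -88.85145483  77.99686516]
scene yel 361 ((563.1690673828125, -98.52998352050781), (74.01213836669922, 50.8175163269043), 80.43269348144531) [215.69438291 250.96352728]
scene 130 17 [560.3 -91.  141. ] [13. 10. 12.]
scene 145 34 [560.8 -91.9 150. ] [12.1 12.3  9.9]
scene 155 41 [558.7 -90.1 159. ] [15.  15.3  9.4]
scene 172 22 [561.2 -91.8 175.4] [11.9 12.6  8.8]
wrist 1308 ((558.7179565429688, -88.07992553710938), 20.055044174194336) [553.50993549 -89.81174463  78.39088711]
wrist yel 16590 ((553.826171875, -91.72554779052734), (47.9502067565918, 41.09809494018555), 18.67770767211914) [218.28072169 248.80076162]
```

View pics/s3.png

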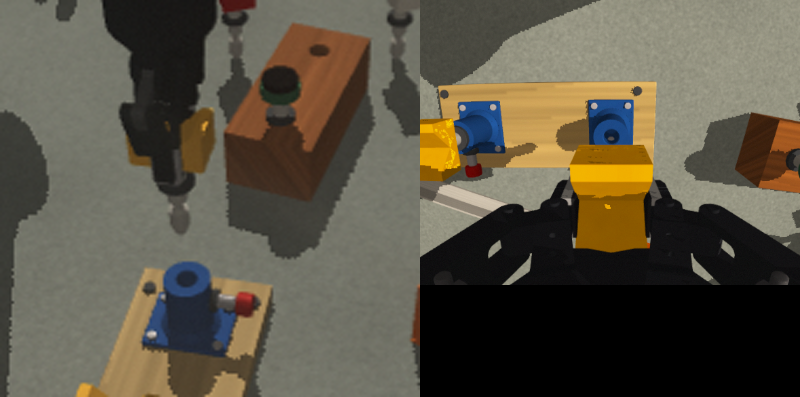

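The view shows the post above the empty holder, with V and jig axes aligned (tool y at 108.56° against 108.6°). Taking every view together, the rim is at about (558.2, -88.1), so a small correction is needed before descending to just inside the mouth.

{"method": "carry_out", "body": {"commands": [0.2,-0.6,4,0,0,0,0,0,8,0,0,0,0,0,12,0,0,0,0,0,12,0,0,0,0,0,8,0,0,0,0,0,5,0,0,0,0,0,3,0,0,0,0,0,3,0,0,0,0,0,3,0,0,0,0,0,0,0,0,0]}}

```text
time: 8.2
position: [558.2, -88.5, 146.1]
ee_rot: [[-0.948, -0.319, -0.0], [-0.319, 0.948, 0.0], [0.0, 0.0, -1.0]]
ft_force: [-0.4, 0.6, -1.6]
opening: 35.0
finger_force: 79.9
```

Run:
```python
from h import *
go((558.2,-88.1,143),108.6)
c=grab('scene')
A=cv2.resize(c['pixels'][180:300,180:320,::-1],None,fx=5,fy=5,interpolation=cv2.INTER_CUBIC);cv2.imwrite('pics/s4.png',A)
```

```text
t 8.2 pos [558.2 -88.5 146.1] yang 108.61 zax [-3.e-04  1.e-04 -1.e+00] shift tool [-0.08  0.37  3.08] turn az rad 0.0002 level ax,ay [ 0.0002 -0.0002] F [-0.4  0.6 -1.6] open 35.0 ff 79.9 j [ -21.3   12.2   97.9    0.    69.9 -129.9]
```

View pics/s4.png

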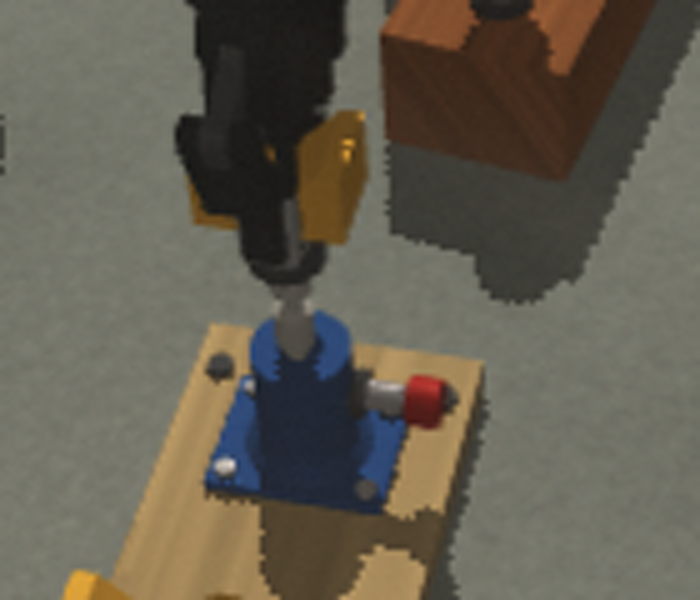

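The foot is at the mouth, at about (297,350) in the crop, and centred. Advancing slowly while watching the forces.

{"method": "carry_out", "body": {"commands": [0,0.2,2,0,0,0,0,0,2,0,0,0,0,0,2,0,0,0,0,0,0,0,0,0]}}

```text
time: 8.65
position: [558.3, -88.2, 140.1]
ee_rot: [[-0.948, -0.319, 0.0], [-0.319, 0.948, 0.0], [-0.0, 0.0, -1.0]]
ft_force: [0.2, 0.9, -0.8]
opening: 34.9
finger_force: 79.9
```

{"method": "carry_out", "body": {"commands": [0,0,2,0,0,0,0,0,2,0,0,0,0,0,0,0,0,0,0,0,0,0,0,0]}}

```text
time: 9.05
position: [558.4, -88.1, 136.1]
ee_rot: [[-0.948, -0.319, 0.0], [-0.319, 0.948, 0.0], [-0.0, 0.0, -1.0]]
ft_force: [2.1, 1.7, -2.5]
opening: 35.1
finger_force: 79.9
```

{"method": "carry_out", "body": {"commands": [0,0,2,0,0,0,0,0,2,0,0,0,0,0,2,0,0,0,0,0,1,0,0,0,0,0,0,0,0,0]}}

```text
time: 9.55
position: [558.3, -88.1, 129.1]
ee_rot: [[-0.948, -0.319, 0.0], [-0.319, 0.948, 0.0], [-0.0, 0.0, -1.0]]
ft_force: [1.0, 2.6, -2.4]
opening: 34.9
finger_force: 80.0
```

{"method": "carry_out", "body": {"commands": [0,0,1,0,0,0,0,0,1,0,0,0,0,0,1,0,0,0,0,0,1,0,0,0]}}

```text
time: 9.95
position: [558.4, -88.2, 125.3]
ee_rot: [[-0.948, -0.319, 0.0], [-0.319, 0.948, 0.0], [-0.0, 0.0, -1.0]]
ft_force: [1.9, 3.2, -0.4]
opening: 34.8
finger_force: 80.1
```

{"method": "carry_out", "body": {"commands": [-0.1,0.2,1,0,0,0,0,0,1,0,0,0,0,0,1,0,0,0]}}

```text
time: 10.25
position: [558.5, -88.1, 122.9]
ee_rot: [[-0.948, -0.319, 0.0], [-0.319, 0.948, -0.0], [-0.0, -0.0, -1.0]]
ft_force: [-0.1, 4.7, 5.3]
opening: 35.0
finger_force: 80.9
```

{"method": "carry_out", "body": {"commands": [0,0,1,0,0,0,0,0,1,0,0,0,0,0,1,0,0,0]}}

```text
time: 10.55
position: [558.6, -88.0, 120.3]
ee_rot: [[-0.948, -0.319, 0.0], [-0.319, 0.948, 0.0], [-0.0, -0.0, -1.0]]
ft_force: [-1.0, 5.4, 7.7]
opening: 34.5
finger_force: 81.0
```

{"method": "carry_out", "body": {"commands": [0,0,1,0,0,0,0,0,1,0,0,0,0,0,1,0,0,0]}}

```text
time: 10.85
position: [558.4, -88.0, 116.6]
ee_rot: [[-0.948, -0.319, 0.0], [-0.319, 0.948, -0.0], [-0.0, -0.0, -1.0]]
ft_force: [1.5, 4.8, 3.7]
opening: 35.0
finger_force: 80.6
```

{"method": "carry_out", "body": {"commands": [0,0.3,1.5,0,0,0,0,0,2,0,0,0,0,0,2,0,0,0,0,0,1.5,0,0,0]}}

```text
time: 11.25
position: [558.3, -87.9, 109.1]
ee_rot: [[-0.948, -0.319, 0.0], [-0.319, 0.948, -0.0], [-0.0, -0.0, -1.0]]
ft_force: [1.4, 4.2, 2.1]
opening: 35.0
finger_force: 80.6
```

{"method": "carry_out", "body": {"commands": [0,0,2,0,0,0,0,0,2,0,0,0,0,0,1,0,0,0,0,0,1,0,0,0]}}

```text
time: 11.65
position: [558.4, -87.9, 103.3]
ee_rot: [[-0.948, -0.319, 0.0], [-0.319, 0.948, -0.0], [-0.0, -0.0, -1.0]]
ft_force: [2.4, 3.5, 2.1]
opening: 34.9
finger_force: 80.6
```

{"method": "carry_out", "body": {"commands": [0,0,1,0,0,0,0,0,1,0,0,0,0,0,1,0,0,0,0,0,0,0,0,0]}}

```text
time: 12.05
position: [558.2, -87.8, 99.5]
ee_rot: [[-0.948, -0.319, 0.0], [-0.319, 0.948, -0.0], [-0.0, -0.0, -1.0]]
ft_force: [6.1, 2.1, -3.3]
opening: 34.6
finger_force: 80.1
```

{"method": "carry_out", "body": {"commands": [0,0,0.5,0,0,0,0,0,0.5,0,0,0,0,0,0.5,0,0,0,0,0,0,0,0,0]}}

```text
time: 12.45
position: [558.3, -87.9, 98.3]
ee_rot: [[-0.948, -0.319, 0.0], [-0.319, 0.948, -0.0], [-0.0, -0.0, -1.0]]
ft_force: [5.1, 2.9, -0.4]
opening: 34.9
finger_force: 80.2
```

{"method": "carry_out", "body": {"commands": [0,0,0.5,0,0,0,0,0,0.5,0,0,0,0,0,0,0,0,0]}}

```text
time: 12.75
position: [558.3, -87.9, 97.4]
ee_rot: [[-0.948, -0.319, 0.0], [-0.319, 0.948, -0.0], [-0.0, -0.0, -1.0]]
ft_force: [5.6, 2.1, -1.1]
opening: 34.7
finger_force: 80.3
```

{"method": "carry_out", "body": {"commands": [0,0,0.4,0,0,0,0,0,0.2,0,0,0,0,0,0,0,0,0]}}

```text
time: 13.05
position: [558.3, -87.9, 97.1]
ee_rot: [[-0.948, -0.319, 0.0], [-0.319, 0.948, -0.0], [-0.0, -0.0, -1.0]]
ft_force: [5.7, 2.6, 0.0]
opening: 35.2
finger_force: 80.3
```

{"method": "carry_out", "body": {"commands": [0,0,0.3,0,0,0,0,0,0,0,0,0]}}

```text
time: 13.25
position: [558.4, -87.9, 97.0]
ee_rot: [[-0.948, -0.319, 0.0], [-0.319, 0.948, -0.0], [-0.0, -0.0, -1.0]]
ft_force: [3.1, 2.6, 1.0]
opening: 34.9
finger_force: 80.5
```

{"method": "carry_out", "body": {"commands": [0,0,0.3,0,0,0,0,0,0,0,0,0]}}

```text
time: 13.45
position: [558.4, -87.9, 97.0]
ee_rot: [[-0.948, -0.319, 0.0], [-0.319, 0.948, -0.0], [-0.0, -0.0, -1.0]]
ft_force: [2.1, 2.1, 5.0]
opening: 34.5
finger_force: 80.9
```

{"method": "carry_out", "body": {"commands": [0,0,0.4,0,0,0,0,0,0,0,0,0]}}

```text
time: 13.65
position: [558.5, -87.9, 97.0]
ee_rot: [[-0.948, -0.319, 0.0], [-0.319, 0.948, -0.0], [-0.0, -0.0, -1.0]]
ft_force: [2.9, 3.6, 7.4]
opening: 35.1
finger_force: 81.3
```

{"method": "carry_out", "body": {"commands": [0,0,0.4,0,0,0,0,0,0,0,0,0]}}

```text
time: 13.85
position: [558.5, -87.9, 97.0]
ee_rot: [[-0.948, -0.319, 0.0], [-0.319, 0.948, -0.0], [-0.0, -0.0, -1.0]]
ft_force: [0.4, 4.3, 8.9]
opening: 35.0
finger_force: 81.6
```

{"method": "carry_out", "body": {"commands": [0,0,0.3,0,0,0,0,0,0,0,0,0]}}

```text
time: 14.05
position: [558.5, -87.9, 97.0]
ee_rot: [[-0.948, -0.319, 0.0], [-0.319, 0.948, -0.0], [-0.0, -0.0, -1.0]]
ft_force: [0.0, 4.6, 10.7]
opening: 34.7
finger_force: 81.8
```

{"method": "carry_out", "body": {"commands": [0,0,0.8,0,0,0,0,0,0.8,0,0,0,0,0,0,0,0,0]}}

```text
time: 14.35
position: [558.6, -87.9, 96.9]
ee_rot: [[-0.948, -0.319, 0.0], [-0.319, 0.948, -0.0], [-0.0, -0.0, -1.0]]
ft_force: [-4.6, 5.3, 21.1]
opening: 35.0
finger_force: 83.1
```

Run:
```python
from h import *
go((558.5,-87.9,97),108.6)
for n in('scene','wrist'):
    k=grab(n); hsv=cv2.cvtColor(k['pixels'],cv2.COLOR_RGB2HSV);H,S,V=cv2.split(hsv)
    P,uv=cloud(k,(H>14)&(H<30)&(S>140)&(V>90)); P=P[(np.hypot(P[:,0]-558,P[:,1]+88)<45)&(P[:,2]>95)]
    print(n,len(P),np.percentile(P[:,2],[1,50,97,99]).round(1),cv2.minAreaRect(P[:,:2].astype(np.float32)))
    if n=='scene': cv2.imwrite('pics/s5.png',cv2.resize(k['pixels'][190:390,160:320,::-1],None,fx=3,fy=3,interpolation=cv2.INTER_CUBIC))
```

```text
t 14.35 pos [558.6 -87.9  96.9] yang 108.63 zax [ 2.e-04 -3.e-04 -1.e+00] shift tool [ 0.1   0.07 -0.07] turn az rad 0.0005 level ax,ay [-0.0004  0.0001] F [-4.6  5.3 21.1] open 35.0 ff 83.1 j [ -21.2   15.8   99.8   -0.    64.4 -129.8]
scene 217 [109.6 133.8 141.6 141.8] ((557.9967651367188, -89.72285461425781), (56.14607620239258, 37.80875015258789), 19.585704803466797)
wrist 16376 [110.8 132.3 141.  141.4] ((553.6322021484375, -90.4571533203125), (48.115875244140625, 61.44143295288086), 18.894699096679688)
```

View pics/s5.png

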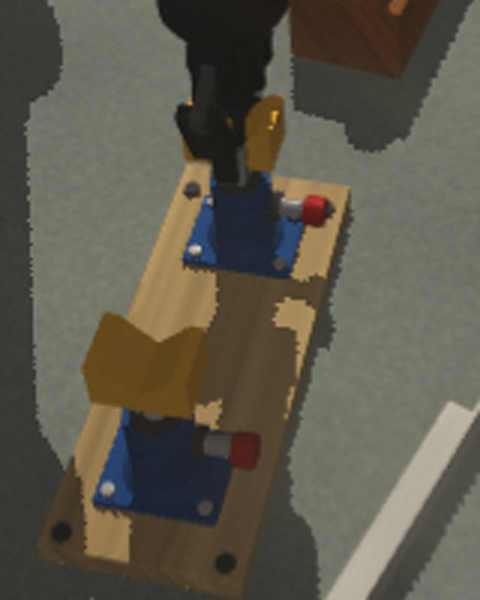

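The collar is down: z stalls at 97.0 up to 21 N, and the head top reads about 140 mm. Its V is in line with the fitted post. Next I unload and start the tug.

{"method": "carry_out", "body": {"commands": [0,0,-0.8,0,0,0,0,0,-0.8,0,0,0,0,0,-0.8,0,0,0,0,0,-0.6,0,0,0,0,0,0,0,0,0]}}

```text
time: 14.95
position: [558.4, -87.9, 97.0]
ee_rot: [[-0.948, -0.319, 0.001], [-0.319, 0.948, -0.0], [-0.0, -0.0, -1.0]]
ft_force: [4.8, 3.1, 3.9]
opening: 34.9
finger_force: 80.7
```

{"method": "carry_out", "body": {"commands": [0,0,-0.5,0,0,0,0,0,-0.5,0,0,0,0,0,0,0,0,0]}}

```text
time: 15.25
position: [558.2, -87.9, 97.1]
ee_rot: [[-0.948, -0.319, 0.0], [-0.319, 0.948, -0.0], [-0.0, -0.0, -1.0]]
ft_force: [5.4, 2.3, -2.2]
opening: 34.8
finger_force: 80.2
```

{"method": "carry_out", "body": {"commands": [0,0,-0.5,0,0,0,0,0,-0.5,0,0,0,0,0,0,0,0,0]}}

```text
time: 15.55
position: [558.2, -87.8, 97.9]
ee_rot: [[-0.948, -0.319, 0.0], [-0.319, 0.948, 0.0], [-0.0, 0.0, -1.0]]
ft_force: [6.0, 1.6, -3.1]
opening: 34.7
finger_force: 80.0
```

{"method": "carry_out", "body": {"commands": [0,0,-0.4,0,0,0,0,0,-0.3,0,0,0,0,0,0,0,0,0]}}

```text
time: 15.85
position: [558.1, -87.8, 98.4]
ee_rot: [[-0.948, -0.319, 0.0], [-0.319, 0.948, 0.0], [-0.0, 0.0, -1.0]]
ft_force: [6.1, 1.4, -3.9]
opening: 35.1
finger_force: 80.0
```

{"method": "carry_out", "body": {"commands": [0,0,-0.4,0,0,0,0,0,0,0,0,0]}}

```text
time: 16.05
position: [558.1, -87.8, 98.6]
ee_rot: [[-0.948, -0.319, 0.0], [-0.319, 0.948, 0.0], [-0.0, 0.0, -1.0]]
ft_force: [7.4, 2.7, -5.5]
opening: 34.8
finger_force: 80.1
```

{"method": "carry_out", "body": {"commands": [0,0,-0.3,0,0,0,0,0,0,0,0,0]}}

```text
time: 16.25
position: [558.1, -87.8, 98.8]
ee_rot: [[-0.948, -0.319, 0.0], [-0.319, 0.948, 0.0], [-0.0, 0.0, -1.0]]
ft_force: [7.0, 0.9, -5.0]
opening: 34.8
finger_force: 80.2
```

{"method": "carry_out", "body": {"commands": [0,0,-0.4,0,0,0,0,0,0,0,0,0]}}

```text
time: 16.45
position: [558.1, -87.8, 99.0]
ee_rot: [[-0.948, -0.319, 0.0], [-0.319, 0.948, 0.0], [-0.0, 0.0, -1.0]]
ft_force: [8.5, 1.0, -7.1]
opening: 34.8
finger_force: 80.4
```

{"method": "carry_out", "body": {"commands": [0,0,-0.2,0,0,0,0,0,0,0,0,0,0,0,0,0,0,0]}}

```text
time: 16.75
position: [558.0, -87.8, 99.1]
ee_rot: [[-0.948, -0.319, 0.0], [-0.319, 0.948, 0.0], [-0.0, 0.0, -1.0]]
ft_force: [8.6, 1.6, -7.7]
opening: 34.9
finger_force: 80.4
```

The plunger holds: the post rose 2.1 mm at 7.7 N total, about 6 N beyond its weight. I reseat it, ease off and release.

{"method": "carry_out", "body": {"commands": [0,0,0.6,0,0,0,0,0,0.6,0,0,0,0,0,0.6,0,0,0,0,0,0.6,0,0,0,0,0,0.6,0,0,0,0,0,0.7,0,0,0,0,0,0.7,0,0,0,0,0,0.6,0,0,0,0,0,0,0,0,0]}}

```text
time: 17.65
position: [558.4, -87.8, 97.0]
ee_rot: [[-0.948, -0.319, 0.0], [-0.319, 0.948, -0.0], [-0.0, -0.0, -1.0]]
ft_force: [1.7, 4.2, 10.3]
opening: 34.6
finger_force: 82.6
```

{"method": "carry_out", "body": {"commands": [0,0,-0.5,0,0,0,0,0,-0.5,0,0,0,0,0,0,0,0,0]}}

```text
time: 17.95
position: [558.4, -87.8, 97.1]
ee_rot: [[-0.948, -0.319, 0.0], [-0.319, 0.948, -0.0], [-0.0, -0.0, -1.0]]
ft_force: [3.7, 2.0, 4.7]
opening: 35.1
finger_force: 81.7
```

{"method": "carry_out", "body": {"commands": [0,0,0,0,0,0,0,0,0,0,0,0,0,0,0,0,0,0,0,0,0,0,0,0,0,0,0,0,0,0,0,0,0,0,0,0,0,0,0,0,0,0,0,0,0,0,0,0,0,0,0,0,0,0,0,0,0,0,0,0], "hand": 1}}

```text
time: 18.95
position: [558.2, -87.8, 96.9]
ee_rot: [[-0.948, -0.319, -0.0], [-0.319, 0.948, -0.0], [0.0, -0.0, -1.0]]
ft_force: [1.0, -0.0, -0.0]
opening: 85.1
finger_force: 0.0
```

{"method": "carry_out", "body": {"commands": [0,0,-5,0,0,0,0,0,-10,0,0,0,0,0,-20,0,0,0,0,0,-25,0,0,0,0,0,-25,0,0,0,0,0,-25,0,0,0,0,0,-20,0,0,0,0,0,-10,0,0,0,0,0,0,0,0,0,0,0,0,0,0,0]}}

```text
time: 19.95
position: [557.8, -87.7, 236.2]
ee_rot: [[-0.948, -0.319, -0.001], [-0.319, 0.948, 0.0], [0.001, 0.001, -1.0]]
ft_force: [-1.3, 0.4, -0.5]
opening: 85.1
finger_force: 0.0
```

Run:
```python
from h import *
go((558.2,-88.1,237),108.6)
a=[grab('scene'),grab('top')]
for k in a+[grab('wrist')]:
    hsv=cv2.cvtColor(k['pixels'],cv2.COLOR_RGB2HSV);H,S,V=cv2.split(hsv)
    P,uv=cloud(k,(H>14)&(H<30)&(S>140)&(V>70)); P=P[(np.hypot(P[:,0]-558,P[:,1]+88)<45)&(P[:,2]>95)&(P[:,2]<160)]
    if len(P)>20: print(len(P),np.percentile(P[:,2],[1,50,95,99]).round(1),cv2.minAreaRect(P[:,:2].astype(np.float32)))
cv2.imwrite('pics/f.png',cv2.resize(a[0]['pixels'][100:400,150:430,::-1],None,fx=2,fy=2,interpolation=cv2.INTER_CUBIC))
```

```text
t 19.95 pos [557.8 -87.7 236.2] yang 108.61 zax [-1.e-03  4.e-04 -1.e+00] shift tool [-0.22 -0.51 -0.8 ] turn az rad 0.0001 level ax,ay [ 0.0007 -0.0008] F [-1.3  0.4 -0.5] open 85.1 ff 0.0 j [ -21.2    7.4   92.8    0.    79.9 -129.8]
720 [109.2 129.2 140.9 141.8] ((557.3342895507812, -87.67749786376953), (56.93025207519531, 41.193050384521484), 17.93191146850586)
42 [119.3 139.4 143.1 143.6] ((535.6474609375, -89.3209228515625), (11.107881546020508, 21.832763671875), 18.430187225341797)
4406 [110.7 134.4 141.2 141.7] ((558.2282104492188, -88.27088928222656), (56.36989212036133, 36.038780212402344), 18.83695411682129)
```

View pics/f.png

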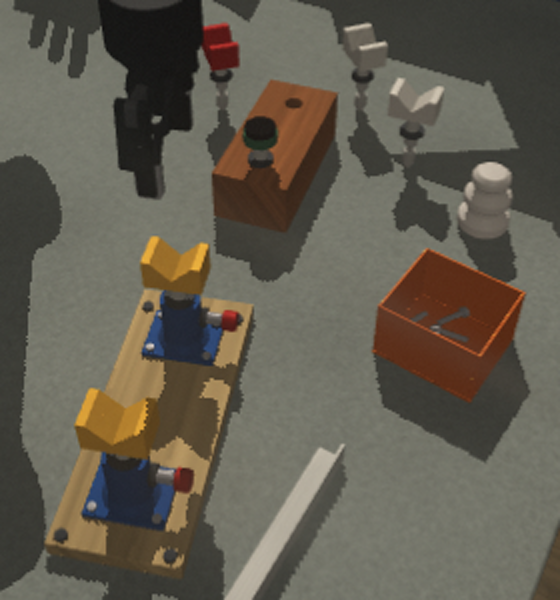

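The final view shows the post seated upright at about (175,265), with its V matching the fitted one at (118,425) and angles of 18.8° and 18.6°. The other objects are where they were, and the gripper is clear.

```bash
python3 -c "
from workcell import r
print(r.hand_in())"
```

```text
the job is handed in; nothing more can be done
None
```

The yellow V-head post is in the empty holder, upright with its collar on the rim and its V within about 0.3° of the fitted post's. Pressing peaked at about 21 N in the readings, and a 6 N tug confirmed the plunger had caught. I saw no bystander moved, and handed the job in at about 20 s of the 54 s allowed.

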